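Flip the kickstand down and hold the varnishing frame upright

TASK

While the tilting frame with the woven tray still leans back on its wooden rest block, flip its folded-up steel kickstand outwards over the top so that it drops all the way down against its stop. Then swing the frame up off the block, and finish while holding it upright and still in the gripper, leaning neither back on the block nor forward on the kickstand. Leave the jar, the tin and the brush where they are.

Things in the scene. Friction and masses are not known exactly. Their poses are not given: they have to be found in the camera images.
- stand: Fixed base board of the varnishing stand, 200 x 310 x 12 mm, on the table. Origin on the table, directly below the frame's hinge axis. Its x axis points to the frame's front (tray side, roughly away from the robot), its y axis runs along the hinge towards the kickstand's side, z up. Two steel cheeks 48 mm high at y = +-137 mm carry the hinge, whose axis lies 30 mm above the table.
- frame (a joint): Lean of the wooden frame about its hinge, rad: 0 = upright, positive = leaning back to the robot's side and the rest block, negative = tipped forward. Starts at about 0.44. It swings with little friction; let go upright, it tips forward (the tray is in front) until the kickstand's foot, if down, meets the table at about -0.17.
- rail_mid (a point): Middle of the frame's top rail, a round wooden bar of 16 mm diameter and 258 mm length along the stand's y axis, 235 mm from the hinge axis, with 50 mm of open space below it (to the tray's edge). The point's axes turn with the frame: z from the hinge to the rail, x to the front. The place to take hold of the frame.
- kickstand (a joint): Angle of the kickstand about its pivot, rad: 0 = folded up on its upper stop, leaning 0.35 rad inwards (to the tray's side); 0.35 = pointing straight up, the centre; above that it falls by its own weight outwards (to the stand's +y) and down to its lower stop at 3.37, where it stays by its own weight.
- kick_pivot (a point): Pivot of the kickstand, on a bracket on the outside of the frame's +y upright, at 32 mm forward, 142 mm to +y and 130 mm up from the hinge in the frame's own axes; the pivot axis is the frame's forward axis.
- kick_tip (a point): Tip of the kickstand, a straight steel rod 12 mm thick with a rubber foot of 16 mm, 170 mm from the pivot; the rod is splayed 40 degrees forward of the frame's plane. It weighs 0.09 kg and is flipped with a light push (under 2 N) near the tip.
- rest: Fixed wooden rest block on the base board behind the frame, 50 x 90 x 108 mm, origin at the centre of its underside; its top is 120 mm above the table. The frame's cross bar leans on its front upper edge at the start.
- jar_mid (a point): Amber glass jar with steel lid, 72 mm diameter, 95 mm high, point at half height. Bystander.
- tin_mid (a point): Plain metal tin, 72 mm diameter, 100 mm high, point at half height. Bystander.
- brush: Flat paint brush 180 mm long lying on the table, origin under its middle. Bystander.
- frame_hinge (a point): Middle of the frame's hinge axis, turning with the frame (x to the front, z up along the frame). The frame weighs about 0.75 kg: 258 mm wide, 16 mm thick, uprights at y = +-118 mm, a cross bar 44 mm high centred 105 mm above the hinge, and a round top rail. A 156 mm round tray sits in front of the cross bar, reaching 53 mm forward.

How it is judged:
By the outcome, as a careful person would: the job done as asked, in the order asked, and still so for the second after the job is handed in, while the arm keeps its last pose, push and grip.
It also fails if it takes over 45 s, if anything falls off the work surface, if the arm or the gripper's body presses on something with over 40 N, if the wrist force passes 120 N, or if a joint passes its speed limit or range.

ROBOT

A 6-joint arm with a two-finger parallel gripper is mounted at the origin on the work surface. World frame = base frame: x ahead of the robot, y to its left, z up, the work surface at z = 0. Lengths are in m, angles in degrees, forces in N, time in s.
With the tool pointing down it reaches from about 0.4 to 0.825 m from the base axis. Payload 7 kg.
Tool frame: the origin (TCP) lies midway between the tips of the shut fingers; the grasp point (between the pads) lies 19 mm behind it; x points along the fingers, z is the direction in which the jaws open and shut, and the axes are right-handed (so a half turn about x gives the same grasp; the last joint's range is limited). The gripper opens to 88 mm and grips with 3 to 60 N. Pads are 19 mm wide; open, the fingers measure 130 mm over their backs; the gripper's body (78 mm by 193 mm) begins 47 mm behind the grasp point.
Start: joints at [-55.8, 20.546, 0.682, 0, -70.136, -16.507], TCP at [0.205, -0.643, 0.227] pointing down, gripper open.
Joint ranges: [-176.03, 176.03], [-82.01, 121.73], [-58.28, 71.71], [-173.87, 95.51], [-174.79, -0.11], [-173.66, 173.66]. Speed limits (degrees/s): [136.94, 136.94, 172.46, 180, 180, 180].

INTERFACE

Orientations are given as [roll, pitch, yaw] about the fixed x, y, z axes, in that order (R = Rz(yaw) Ry(pitch) Rx(roll)).
In Python, from plant import ctrl gives the robot as it stands.
- The arm moves only by the tool servo_tool, never from a script. Its argument "motion" is a list of rows, each an object with "offset": the shift along the tool's x, y, z in m, a list of three; "roll": the turn about the tool's x in degrees; "claw": the opening, from -1 (shut) to 1 (fully open), so that 0 is half open. In form: [{"offset": [x, y, z], "roll": roll, "claw": claw}, ...]. A call has 1 to 12 rows; each row shifts and turns the commanded pose from where the row before left it, along the tool's axes as they then stand; what a row does not reach is not made up. A row lasts 1/8 s, in which the tool goes at most 62.5 mm and 10.7 degrees, less where a joint would pass 70% of its speed; a pose out of reach is approached as far as the arm can. A call is refused whole if a number of a shift passes 0.0625 or a number of a turn 10.7, either way. A call with a gripper value outside its range is refused whole. The fingers move at their own pace and stop on an object; the grip force is fixed at half the most. Time passes only in rows, so rows that do not move let the fingers close. It gives the time, the measured TCP pose, the force and the opening at its end, in the units of the state.
- ctrl.get_obs(): the state, without advancing time (a new reading comes with each control period).
- ctrl.snapshot(name): name is "side" or "top" or "wrist"; returns a dict with "frame" (480x640x3 uint8, blue, green, red), "z_map" (480x640 float32, m along the optical axis (not along the pixel's ray), 0 where there is no reading), "mtx" (3x3 intrinsics, pixels), "k1" (the pictures are not rectified: a ray, as slopes to the right and down, at radius r is drawn at 1 + k1 r^2 times it, then the intrinsics apply), "extrinsics" (4x4, takes a point from camera to world coordinates). Camera axes: x right, y up, looking along -z (the intrinsics and any distortion apply to the point x, -y, -z); pixel columns grow to the right and rows downward; lengths in m; the calibration is good to about 2 mm. A picture is of the moment at which its call begins.
- ctrl.close_job(): hands the job in, once; it reports no verdict.
The state is a dict: "clock": time; "joint_pos": joint angles; "qvel": joint speeds; "tau": joint torques, N m; "tool_pos": TCP position; "orientation": TCP orientation; "force": force on the tool from outside, world axes, zero at the start; "moment": the same for the moment, N m; "opening": finger opening in m.
Only numpy, scipy, OpenCV 4.12 (cv2) and the standard library are available. Lean on these libraries where they do the work, as an engineer would, in place of code of your own. Each camera call takes 0.05 s, during which the arm holds its last target.

## Working session

There is one attempt and no reset: what is moved stays moved. The work goes in short steps, Python scripts to look and compute and a tool call to move; the robot and the scene stay as the last step left them, time stands still between calls to the robot, and variables do not carry over. Pictures are saved under pics/ and viewed, and the job is handed in when it is done.

Besides the shell and the picture viewer there is one more tool, called after ">>>" as name(argument=value, ...) on one line, values as JSON. servo_tool: Moves the arm, as the interface text tells. Its arguments: {"type":"object","properties":{"motion":{"type":"array"}},"required":["motion"]}

```bash
ls; mkdir -p pics; cat > h.py <<'E'
import numpy as np, cv2
from plant import ctrl
def snap(n,f):
    s=ctrl.snapshot(n); cv2.imwrite('pics/'+f,s['frame']); np.savez('pics/'+f+'.npz',**{k:np.array(v) for k,v in s.items()}); return s
def world(s,u,v,d=None):
    K=np.array(s['mtx']);k=float(s['k1'])
    p=cv2.undistortPoints(np.array([[[u,v]]],float),K,np.array([k,0,0,0,0.]))[0,0]
    if d is None:
        z=s['z_map'][int(v)-1:int(v)+2,int(u)-1:int(u)+2]; z=z[z>0]; d=np.median(z)
    c=np.array([p[0]*d,-p[1]*d,-d,1]); return (s['extrinsics']@c)[:3]
def proj(s,P):
    E=np.linalg.inv(s['extrinsics']);P=np.atleast_2d(P);c=P@E[:3,:3].T+E[:3,3]
    c=c*[1,-1,-1]
    return cv2.projectPoints(c.reshape(-1,1,3),np.zeros(3),np.zeros(3),np.array(s['mtx']),np.array([float(s['k1']),0,0,0,0.]))[0][:,0]
def load(f): return dict(np.load('pics/'+f+'.npz'))
E
python3 - <<'E'
from h import *
print(ctrl.get_obs())
for n in ['side','top','wrist']: 
    s=snap(n,n+'0.png'); print(n,s['extrinsics'],s['mtx'],s['k1'])
E
```

```text
pics
{'clock': 0.0, 'joint_pos': array([-5.58006231e+01,  2.05933398e+01,  6.33831182e-01, -1.90945360e-02,
       -7.01351498e+01, -1.65055847e+01]), 'qvel': array([-0.0023163 , -0.01684921, -0.0478642 , -0.0133576 ,  0.07743516,
        0.05311592]), 'tau': array([-2.50326171e-03, -5.82717633e+01,  2.93052560e+01,  6.99668258e+00,
        6.67315442e-03, -2.11327315e-04]), 'tool_pos': array([ 0.20496165, -0.64262412,  0.22560484]), 'orientation': array([  5.76962696,  89.90365417, 113.45691602]), 'force': array([-0.10721264,  0.55750698,  0.61840288]), 'moment': array([-0.01820023, -0.04309309, -0.02046736]), 'opening': 0.08774841497787074}
side [[-0.97367759  0.18606043 -0.1316566   0.41241898]
 [-0.22782007 -0.81234888  0.53683081  0.75494915]
 [-0.00706812  0.55269415  0.8333542   1.38034893]
 [ 0.          0.          0.          1.        ]] [[557.00933453   0.         328.40299021]
 [  0.         557.00933453 234.09980744]
 [  0.           0.           1.        ]] 0.03120873913090537
top [[-0.02647802  0.98259301 -0.18387467  0.39624877]
 [-0.99964823 -0.02630702  0.00336979 -0.01160743]
 [-0.00152606  0.18389921  0.98294392  1.31064357]
 [ 0.          0.          0.          1.        ]] [[471.08229058   0.         320.74898015]
 [  0.         471.08229058 242.89442791]
 [  0.           0.           1.        ]] -0.07574059857532814
wrist [[-0.30311837 -0.92040467 -0.24693017  0.13962254]
 [ 0.95295185 -0.29237788 -0.07998717 -0.66303256]
 [ 0.00142365 -0.25955814  0.96572643  0.38336988]
 [ 0.          0.          0.          1.        ]] [[342.78369981   0.         320.02817295]
 [  0.         342.78369981 241.27406315]
 [  0.           0.           1.        ]] 0.015654983537324235
```

View pics/side0.png

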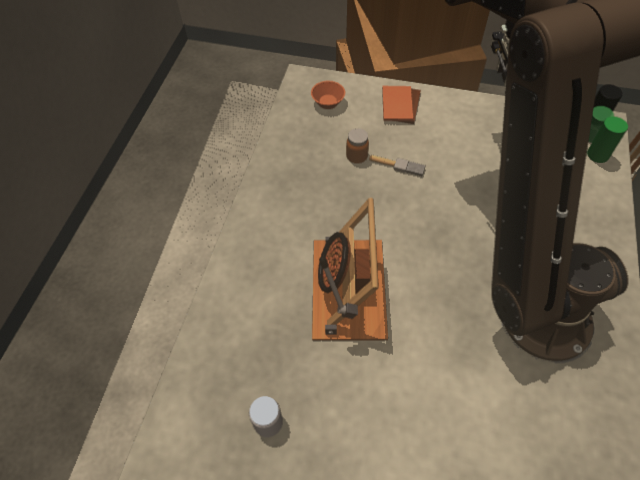

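View pics/top0.png

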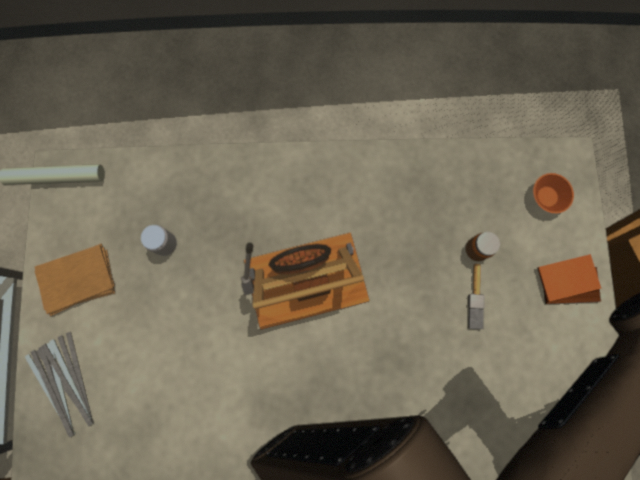

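```bash
python3 - <<'E'
from h import *
s=load('top0.png');f=s['frame'][210:350,220:400];cv2.imwrite('pics/topz.png',cv2.resize(f,None,fx=4.2,fy=4.2,interpolation=cv2.INTER_CUBIC))
s=load('side0.png');f=s['frame'][190:350,290:410];cv2.imwrite('pics/sidez.png',cv2.resize(f,None,fx=3.7,fy=3.7,interpolation=cv2.INTER_CUBIC))
E
```

```text
(no output)
```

View pics/topz.png

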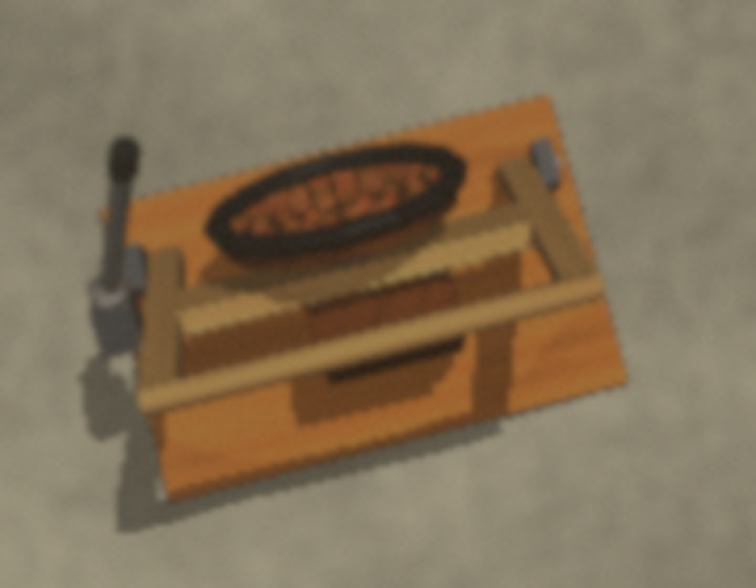

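View pics/sidez.png

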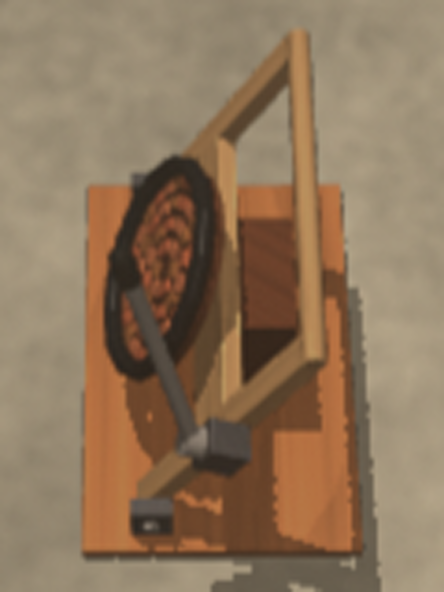

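```bash
cat > m.py <<'E'
import numpy as np
def Rt(p):
    x,y,yaw,lean=p[:4]
    c,s=np.cos(yaw),np.sin(yaw);S=np.array([[c,-s,0],[s,c,0],[0,0,1]])
    cl,sl=np.cos(lean),np.sin(lean)
    F=S@np.array([[cl,0,-sl],[0,1,0],[sl,0,cl]]) # lean back: z-> -x
    return S,np.array([x,y,0]),F,np.array([x,y,.03])
def fr(p,v):
    S,o,F,h=Rt(p); return h+F@np.array(v,float)
def st(p,v):
    S,o,F,h=Rt(p); return o+S@np.array(v,float)
def tip(p,q,r=.17):
    a=q-.35;c,s=np.cos(np.radians(40)),np.sin(np.radians(40))
    return fr(p,np.array([.032,.142,.130])+r*np.array([s,c*np.sin(a),c*np.cos(a)]))
E
cat > fit.py <<'E'
from h import *; from m import *; from scipy.optimize import least_squares
T=load('top0.png');S=load('side0.png')
t=lambda u,v:((u+.5)/4.2-.5+220,(v+.5)/4.2-.5+210)
d=lambda u,v:((u+.5)/3.7-.5+290,(v+.5)/3.7-.5+190)
def model(p):
    xo=p[4];q=p[5]
    b=lambda sx,sy:st(p,[xo+sx*.1,sy*.155,.012]); r=lambda s:fr(p,[0,s*.129,.235])
    return [(T,b(1,-1),t(548,95)),(T,b(-1,-1),t(628,381)),(T,b(-1,1),t(163,490)),(T,b(1,1),t(100,213)),
     (T,r(1),t(142,397)),(T,r(-1),t(605,285)),(T,tip(p,q),t(124,155)),
     (S,b(1,-1),d(88,185)),(S,b(-1,-1),d(340,187)),(S,b(1,1),d(83,552)),(S,b(-1,1),d(362,553)),
     (S,r(1),d(312,360)),(S,r(-1),d(299,33)),(S,tip(p,q),d(122,266))]
def res(p): return np.concatenate([proj(c,P)[0]-np.array(m) for c,P,m in model(p)])
r=least_squares(res,[.5,0,.2,.44,0,0.],loss='soft_l1')
p=r.x;print(p.round(4));print(res(p).reshape(-1,2).round(1))
np.save('p.npy',p)
print('yaw deg',np.degrees(p[2]),'rail',fr(p,[0,0,.235]),'tip',tip(p,p[5]),tip(p,0),'pivot',fr(p,[.032,.142,.13]))
for u,v in [(487,245),(154,237),(475,300)]: print(world(T,u,v))
E
python3 fit.py
```

```text
[ 0.5845  0.04    0.227   0.4529 -0.0502  0.0167]
[[ 0.1 -0.2]
 [ 0.1  0.7]
 [ 1.   3.4]
 [-0.4 -1. ]
 [-0.8  1.9]
 [-0.9  0.1]
 [-0.9 -0. ]
 [-0.2 -0.6]
 [ 0.  -1.3]
 [-0.9 -0.7]
 [ 0.  -0.9]
 [ 0.4  1. ]
 [-0.4  0. ]
 [-0.4 -2. ]]
yaw deg 13.00894227215488 rail [0.48434377 0.01686418 0.24130793] tip [0.57804215 0.1405194  0.31936423] [0.57881236 0.13859895 0.31871046] pivot [0.52518051 0.17203924 0.1608961 ]
[ 0.60575224 -0.45459108  0.09763226]
[0.65047722 0.42530539 0.09966747]
[ 0.46659687 -0.43537632  0.02113449]
```

```bash
cat > g.py <<'E'
import sys; from h import *; from m import *; from scipy.spatial.transform import Rotation as R
p=np.load('p.npy')
def state():
    o=ctrl.get_obs(); r=R.from_euler('xyz',o['orientation'],degrees=True).as_matrix(); return o,r
def rollto(r):
    S=Rt(p)[0]; z=r[:,2]; best=[]
    for sg in (1,-1):
        t=sg*S[:,0]; a=np.degrees(np.arctan2(np.dot(np.cross(z,t),r[:,0]),np.dot(z,t))); best.append(a)
    return best
def off(tgt,r,o): return r.T@(np.array(tgt)-o['tool_pos'])
def rep(tgts,roll=0):
    o,r=state(); print('t',o['clock'],'tcp',o['tool_pos'].round(4),'F',o['force'].round(2),'open',o['opening'],'j',o['joint_pos'].round(1))
    print('stand xy',(Rt(p)[0].T@(o['tool_pos']-Rt(p)[1])).round(4)); print('roll options',np.round(rollto(r),2))
    rr=r@R.from_euler('x',roll,degrees=True).as_matrix(); print('tool axes\n',rr.round(3))
    pos=o['tool_pos']
    for t in tgts: print('tgt',np.round(t,4),'tool off',(rr.T@(np.array(t)-pos)).round(4)); pos=np.array(t)
E
python3 - <<'E'
from g import *
o,r=state()
print(rollto(r))
a=min(rollto(r),key=abs)
A=st(p,[.012,.055,0])
rep([[.205,-.643,.40],[A[0],A[1],.40],[A[0],A[1],.293]],a)
E
```

```text
[np.float64(94.67928130439934), np.float64(-85.32071869560066)]
t 0.15 tcp [ 0.205  -0.6427  0.2258] F [-0.26 -0.28 -0.24] open 0.08747769053092211 j [-55.8  20.6   0.6  -0.  -70.1 -16.5]
stand xy [-0.5235 -0.5798  0.2258]
roll options [ 94.68 -85.32]
tool axes
 [[-0.     0.225 -0.974]
 [ 0.001 -0.974 -0.225]
 [-1.    -0.001  0.   ]]
tgt [ 0.205 -0.643  0.4  ] tool off [-1.742e-01  1.000e-04  1.000e-04]
tgt [0.5838 0.0963 0.4   ] tool off [ 0.0007 -0.635  -0.5355]
tgt [0.5838 0.0963 0.293 ] tool off [ 1.07e-01  1.00e-04 -0.00e+00]
```

>>> servo_tool(motion=[{"offset": [-0.0218,0,0],"roll": -10.665,"claw": -1},{"offset": [-0.0218,0,0],"roll": -10.665,"claw": -1},{"offset": [-0.0218,0,0],"roll": -10.665,"claw": -1},{"offset": [-0.0218,0,0],"roll": -10.665,"claw": -1},{"offset": [-0.0218,0,0],"roll": -10.665,"claw": -1},{"offset": [-0.0218,0,0],"roll": -10.665,"claw": -1},{"offset": [-0.0218,0,0],"roll": -10.665,"claw": -1},{"offset": [-0.0218,0,0],"roll": -10.665,"claw": -1}])

```text
clock: 1.15
tool_pos: [0.2051, -0.6429, 0.4013]
orientation: [-84.5, 90.0, 108.8]
force: [-0.3, -0.7, -1.2]
opening: 0.0134
```

>>> servo_tool(motion=[{"offset": [0,-0.045,-0.038],"roll": 0,"claw": -1},{"offset": [0,-0.045,-0.038],"roll": 0,"claw": -1},{"offset": [0,-0.045,-0.038],"roll": 0,"claw": -1},{"offset": [0,-0.045,-0.038],"roll": 0,"claw": -1},{"offset": [0,-0.045,-0.038],"roll": 0,"claw": -1},{"offset": [0,-0.045,-0.038],"roll": 0,"claw": -1},{"offset": [0,-0.045,-0.038],"roll": 0,"claw": -1},{"offset": [0,-0.045,-0.038],"roll": 0,"claw": -1},{"offset": [0,-0.045,-0.038],"roll": 0,"claw": -1},{"offset": [0,-0.045,-0.038],"roll": 0,"claw": -1},{"offset": [0,-0.045,-0.038],"roll": 0,"claw": -1}])

```text
clock: 2.52
tool_pos: [0.5013, -0.0647, 0.4011]
orientation: [-174.2, 90.0, 18.8]
force: [1.0, -0.3, 0.5]
opening: 0.0004
```

```bash
python3 - <<'E'
from g import *
A=st(p,[.012,.055,0])
rep([[A[0],A[1],.40],[A[0],A[1],.293]])
s=snap('wrist','w1.png'); s=snap('side','s1.png')
print(proj(load('w1.png'),[tip(p,0),tip(p,p[5]),fr(p,[0,0,.235])]))
E
```

```text
t 2.525 tcp [ 0.5013 -0.0647  0.4011] F [ 1.   -0.34  0.45] open 0.0004381258779398969 j [ 14.9   0.4  -2.2  -0.  -87.4  -1.9]
stand xy [-0.1047 -0.0833  0.4011]
roll options [-1.7998e+02  2.0000e-02]
tool axes
 [[ 0.     0.226 -0.974]
 [ 0.    -0.974 -0.226]
 [-1.    -0.    -0.   ]]
tgt [0.5838 0.0963 0.4   ] tool off [ 0.0012 -0.1382 -0.1168]
tgt [0.5838 0.0963 0.293 ] tool off [0.107 0.    0.   ]
[[180.24306882 449.47391701]
 [180.54858671 452.0706936 ]
 [319.51660132 305.29295375]]
```

View pics/w1.png

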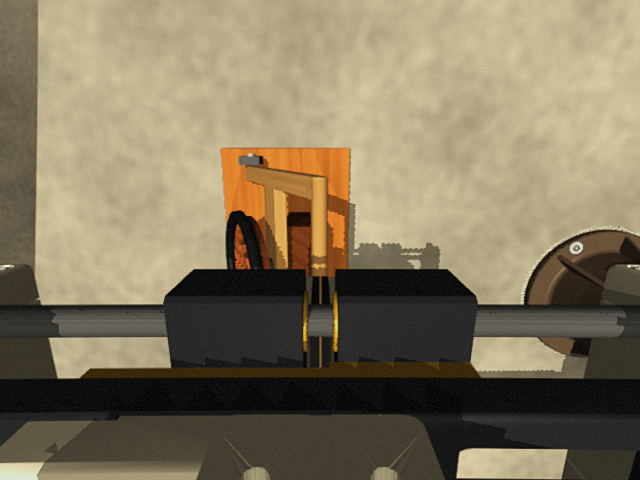

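View pics/s1.png

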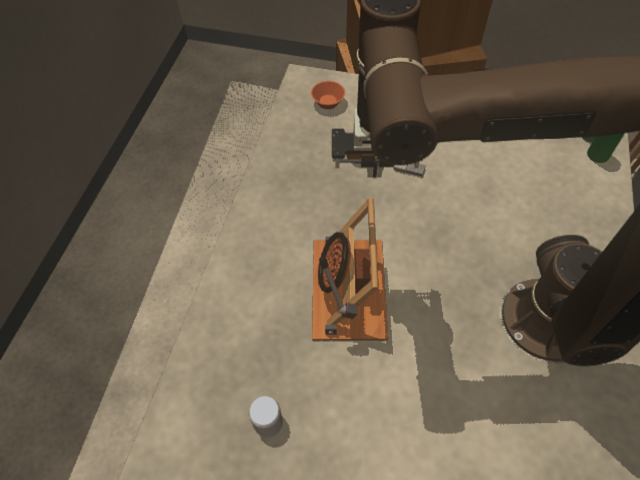

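>>> servo_tool(motion=[{"offset": [0,-0.046,-0.039],"roll": 0,"claw": -1},{"offset": [0,-0.046,-0.039],"roll": 0,"claw": -1},{"offset": [0,-0.046,-0.039],"roll": 0,"claw": -1},{"offset": [0.025,0,0],"roll": 0,"claw": -1},{"offset": [0.03,0,0],"roll": 0,"claw": -1},{"offset": [0.03,0,0],"roll": 0,"claw": -1},{"offset": [0.023,0,0],"roll": 0,"claw": -1},{"offset": [0,0,0],"roll": 0,"claw": -1}])

```text
clock: 3.62
tool_pos: [0.5828, 0.0935, 0.2911]
orientation: [8.5, 89.8, -158.5]
force: [-0.2, 0.3, 0.2]
opening: 0.0006
```

```bash
python3 - <<'E'
from g import *
rep([])
s=snap('side','s2.png'); print(proj(s,[tip(p,0),ctrl.get_obs()['tool_pos']]))
f=s['frame'][150:310,250:430];cv2.imwrite('pics/s2z.png',cv2.resize(f,None,fx=3.7,fy=3.7,interpolation=cv2.INTER_CUBIC))
s=snap('top','t2.png'); print(proj(s,[tip(p,0),ctrl.get_obs()['tool_pos']]))
f=s['frame'][180:340,200:400];cv2.imwrite('pics/t2z.png',cv2.resize(f,None,fx=3.7,fy=3.7,interpolation=cv2.INTER_CUBIC))
E
```

```text
t 3.625 tcp [0.5828 0.0935 0.2911] F [-0.22  0.31  0.21] open 0.0005586887100567162 j [ 28.1  10.7  -4.3  -0.  -75.1 -15.1]
stand xy [0.0103 0.0525 0.2911]
roll options [ 1.7998e+02 -2.0000e-02]
tool axes
 [[-0.004  0.225 -0.974]
 [-0.001 -0.974 -0.225]
 [-1.     0.001  0.004]]
[[322.05931351 258.90719298]
 [324.77054917 247.98198589]]
[[249.15569694 246.15119673]
 [271.16908418 245.21409767]]
```

View pics/s2z.png

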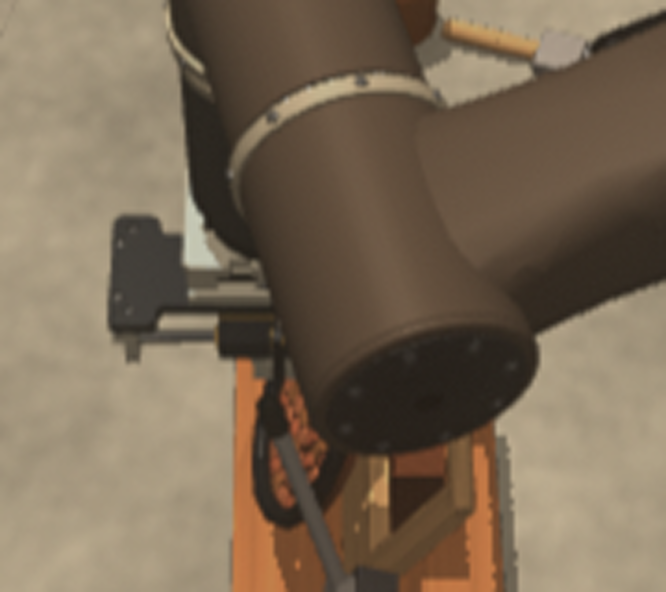

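View pics/t2z.png

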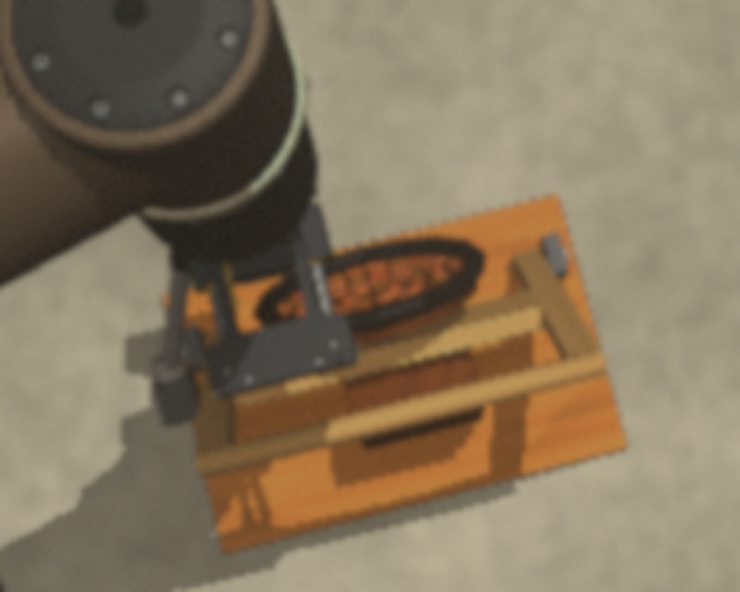

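>>> servo_tool(motion=[{"offset": [0,-0.01,0],"roll": 0,"claw": -1},{"offset": [0,-0.01,0],"roll": 0,"claw": -1},{"offset": [0,-0.01,0],"roll": 0,"claw": -1},{"offset": [0,-0.01,0],"roll": 0,"claw": -1},{"offset": [0,-0.01,0],"roll": 0,"claw": -1},{"offset": [0,-0.01,0],"roll": 0,"claw": -1}])

```text
clock: 4.47
tool_pos: [0.5701, 0.1534, 0.2929]
orientation: [-6.5, 90.0, -173.5]
force: [0.3, -0.7, -0.1]
opening: 0.0002
```

```bash
python3 - <<'E'
from g import *
rep([])
s=snap('side','s3.png')
f=s['frame'][190:350,250:430];cv2.imwrite('pics/s3z.png',cv2.resize(f,None,fx=3.7,fy=3.7,interpolation=cv2.INTER_CUBIC))
E
```

```text
t 4.475 tcp [0.5701 0.1534 0.2929] F [ 0.25 -0.75 -0.05] open 0.00023140887158655912 j [ 34.   10.6  -4.3  -0.  -75.1 -21. ]
stand xy [0.0115 0.1137 0.2929]
roll options [-1.7999e+02  1.0000e-02]
tool axes
 [[-0.     0.225 -0.974]
 [-0.    -0.974 -0.225]
 [-1.    -0.     0.   ]]
```

View pics/s3z.png

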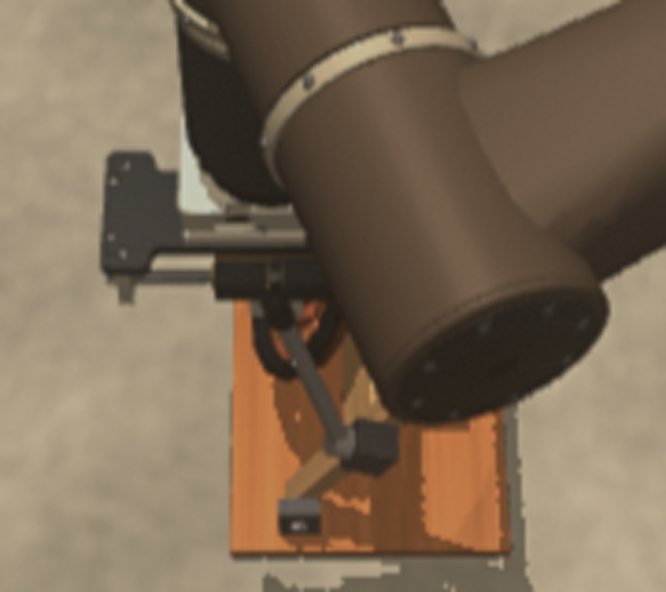

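>>> servo_tool(motion=[{"offset": [0,-0.01,0],"roll": 0,"claw": -1},{"offset": [0,-0.01,0],"roll": 0,"claw": -1},{"offset": [0,-0.01,0],"roll": 0,"claw": -1},{"offset": [0,-0.01,0],"roll": 0,"claw": -1},{"offset": [0,-0.01,0],"roll": 0,"claw": -1},{"offset": [0,0,0],"roll": 0,"claw": -1},{"offset": [0,0,0],"roll": 0,"claw": -1},{"offset": [0,0,0],"roll": 0,"claw": -1}])

```text
clock: 5.52
tool_pos: [0.5591, 0.2011, 0.293]
orientation: [56.6, 90.0, -110.4]
force: [-0.8, -0.5, 1.2]
opening: 0.0005
```

```bash
python3 - <<'E'
from g import *
rep([])
s=snap('side','s4.png'); print(proj(s,[tip(p,3.37),tip(p,0)]))
f=s['frame'][190:350,250:430];cv2.imwrite('pics/s4z.png',cv2.resize(f,None,fx=3.7,fy=3.7,interpolation=cv2.INTER_CUBIC))
E
```

```text
t 5.525 tcp [0.5591 0.2011 0.293 ] F [-0.77 -0.52  1.22] open 0.0005495976227558971 j [ 38.6  10.9  -3.9   0.  -75.2 -25.6]
stand xy [0.0115 0.1626 0.293 ]
roll options [ 1.7999e+02 -1.0000e-02]
tool axes
 [[-0.     0.225 -0.974]
 [-0.    -0.974 -0.225]
 [-1.     0.     0.   ]]
[[279.28067466 326.42019373]
 [322.05931351 258.90719298]]
```

View pics/s4z.png

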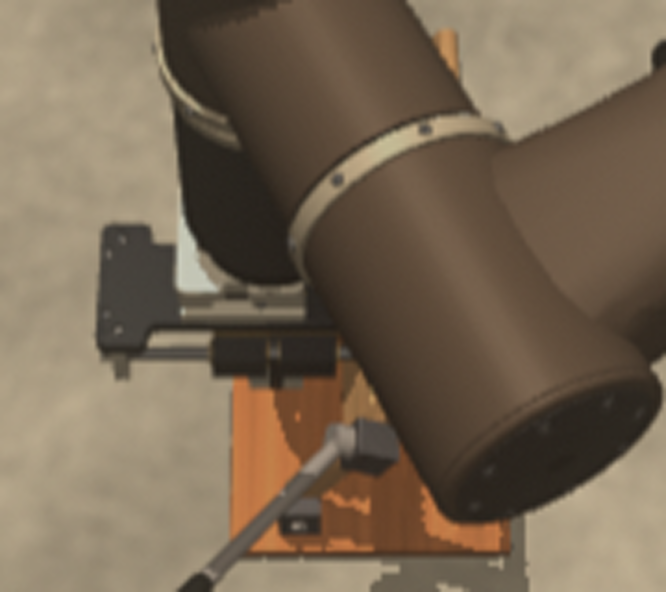

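>>> servo_tool(motion=[{"offset": [-0.04,0,0],"roll": 0,"claw": -1},{"offset": [-0.04,0,0],"roll": 0,"claw": 0.1},{"offset": [0,0.054,0.03],"roll": 0,"claw": 0.1},{"offset": [0,0.054,0.03],"roll": 0,"claw": 0.1},{"offset": [0,0.054,0.03],"roll": 0,"claw": 0.1},{"offset": [0,0,0.024],"roll": 0,"claw": 0.1},{"offset": [0,0,0],"roll": 0,"claw": 0.1}])

```text
clock: 6.45
tool_pos: [0.4834, 0.0165, 0.374]
orientation: [-167.8, 89.9, 25.1]
force: [-0.2, 0.6, 0.2]
opening: 0.0479
```

```bash
python3 - <<'E'
from g import *
rep([fr(p,[0,0,.235])-[0,0,.019]])
s=snap('side','s5.png'); print(proj(s,[tip(p,3.37),tip(p,0)]))
f=s['frame'][190:350,250:430];cv2.imwrite('pics/s5z.png',cv2.resize(f,None,fx=3.7,fy=3.7,interpolation=cv2.INTER_CUBIC))
s=snap('wrist','w5.png'); print(proj(s,[fr(p,[0,y,.235]) for y in (-.129,-.05,0)]))
E
```

```text
t 6.45 tcp [0.4834 0.0165 0.374 ] F [-0.22  0.57  0.17] open 0.04785091339296182 j [ 25.3  -1.7  -7.7   0.  -83.9 -12.4]
stand xy [-1.038e-01 -2.000e-04  3.740e-01]
roll options [ 1.799e+02 -1.000e-01]
tool axes
 [[ 0.002  0.223 -0.975]
 [ 0.001 -0.975 -0.223]
 [-1.    -0.    -0.002]]
tgt [0.4843 0.0169 0.2223] tool off [ 1.517e-01 -1.000e-04 -6.000e-04]
[[279.28067466 326.42019373]
 [322.05931351 258.90719298]]
[[321.64076237  67.21040523]
 [321.66198868 172.15040886]
 [321.67592756 230.77453193]]
```

View pics/s5z.png

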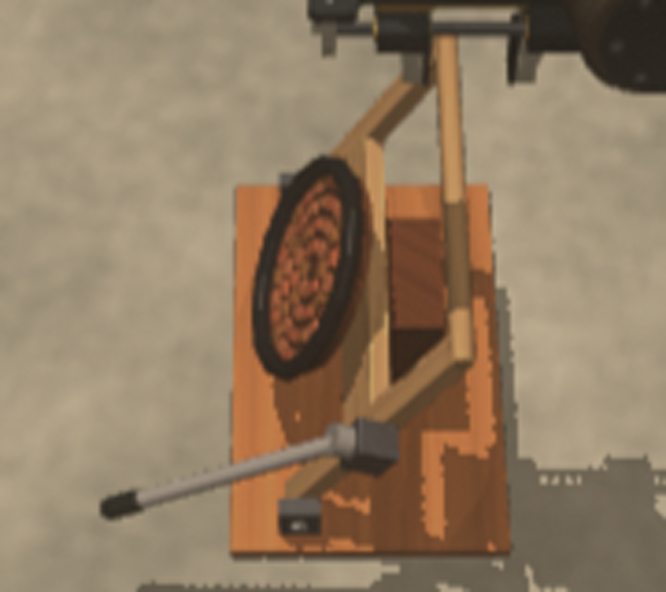

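View pics/w5.png

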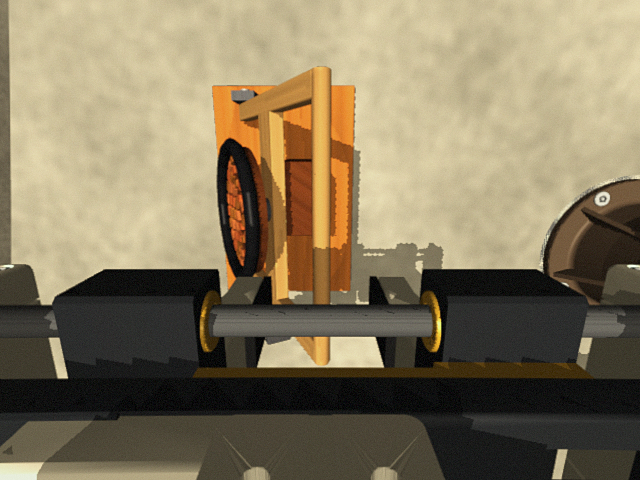

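>>> servo_tool(motion=[{"offset": [0.035,0,0],"roll": 0,"claw": 0.1},{"offset": [0.035,0,0],"roll": 0,"claw": 0.1},{"offset": [0.03,0,0],"roll": 0,"claw": 0.1},{"offset": [0.03,0,0],"roll": 0,"claw": 0.1},{"offset": [0.02,0,0],"roll": 0,"claw": 0.1},{"offset": [0,0,0],"roll": 0,"claw": 0.1},{"offset": [0,0,0],"roll": 0,"claw": 0.1}])

```text
clock: 7.42
tool_pos: [0.4853, 0.0183, 0.2236]
orientation: [143.0, 90.0, -23.9]
force: [-0.5, -0.3, 0.6]
opening: 0.0485
```

```bash
python3 - <<'E'
from g import *
rep([fr(p,[0,0,.235])-[0,0,.019]])
s=snap('wrist','w6.png'); print(proj(s,[fr(p,[0,y,.235]) for y in (-.129,-.05,0)]))
for v in (60,100,150,200):
  print(v,[world(s,u,v).round(4) for u in (322,)], [ (fr(p,[0,y,.235])+[0,0,.008]).round(4) for y in (-.129,-.05)])
E
```

```text
t 7.425 tcp [0.4853 0.0183 0.2236] F [-0.53 -0.3   0.62] open 0.048481106854434325 j [ 25.4   2.6 -22.8   0.  -64.7 -12.4]
stand xy [-0.1016  0.0011  0.2236]
roll options [-1.7995e+02  5.0000e-02]
tool axes
 [[ 0.001  0.226 -0.974]
 [-0.    -0.974 -0.226]
 [-1.     0.    -0.   ]]
tgt [0.4843 0.0169 0.2223] tool off [0.0013 0.0011 0.0013]
[[327.21255562 -35.75334764]
 [326.09491921 194.2638083 ]
 [325.57809868 306.68303431]]
60 [array([ 0.5081, -0.078 ,  0.2483])] [array([ 0.5134, -0.1088,  0.2493]), array([ 0.4956, -0.0319,  0.2493])]
100 [array([ 0.5051, -0.0653,  0.2488])] [array([ 0.5134, -0.1088,  0.2493]), array([ 0.4956, -0.0319,  0.2493])]
150 [array([ 0.5012, -0.0484,  0.2485])] [array([ 0.5134, -0.1088,  0.2493]), array([ 0.4956, -0.0319,  0.2493])]
200 [array([ 0.497 , -0.0303,  0.2491])] [array([ 0.5134, -0.1088,  0.2493]), array([ 0.4956, -0.0319,  0.2493])]
```

View pics/w6.png

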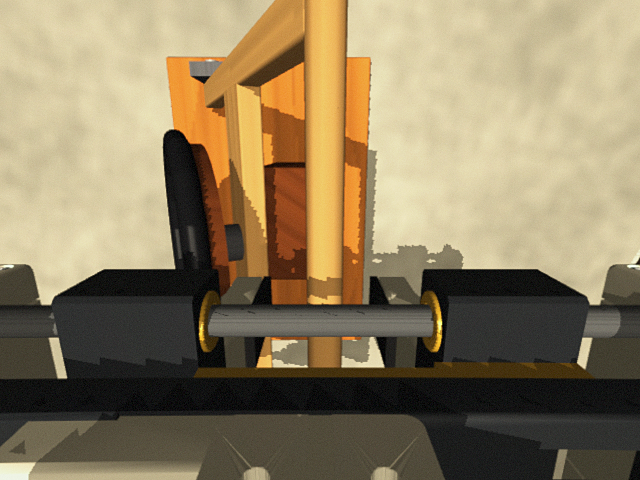

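Rail centred between the fingers (column ~325), height as modelled. Close.

>>> servo_tool(motion=[{"offset": [0.001,0,0.001],"roll": 0,"claw": -0.4},{"offset": [0,0,0],"roll": 0,"claw": -1},{"offset": [0,0,0],"roll": 0,"claw": -1},{"offset": [0,0,0],"roll": 0,"claw": -1},{"offset": [0,0,0],"roll": 0,"claw": -1}])

```text
clock: 8.1
tool_pos: [0.4836, 0.0176, 0.2221]
orientation: [162.3, 90.0, -4.7]
force: [-0.8, 0.1, 1.5]
opening: 0.0147
```

```bash
python3 - <<'E'
from g import *
rep([])
# path increments for lean from L0 to 0
L0=p[3]; L=np.linspace(L0,0,16)
X=-.235*np.sin(L);Z=.235*np.cos(L)
print(np.c_[np.diff(X),np.diff(Z)].round(4))
E
```

```text
t 8.1 tcp [0.4836 0.0176 0.2221] F [-0.85  0.07  1.53] open 0.014744277571273908 j [ 25.4   2.5 -23.1   0.  -64.5 -12.4]
stand xy [-0.1034  0.0009  0.2221]
roll options [-1.7999e+02  1.0000e-02]
tool axes
 [[ 0.     0.225 -0.974]
 [-0.    -0.974 -0.225]
 [-1.     0.    -0.   ]]
[[0.0064 0.003 ]
 [0.0065 0.0028]
 [0.0066 0.0026]
 [0.0067 0.0024]
 [0.0067 0.0022]
 [0.0068 0.002 ]
 [0.0069 0.0018]
 [0.0069 0.0016]
 [0.007  0.0014]
 [0.007  0.0012]
 [0.007  0.001 ]
 [0.0071 0.0007]
 [0.0071 0.0005]
 [0.0071 0.0003]
 [0.0071 0.0001]]
```

>>> servo_tool(motion=[{"offset": [-0.003,0,-0.0064],"roll": 0,"claw": -1},{"offset": [-0.0028,0,-0.0065],"roll": 0,"claw": -1},{"offset": [-0.0026,0,-0.0066],"roll": 0,"claw": -1},{"offset": [-0.0024,0,-0.0067],"roll": 0,"claw": -1},{"offset": [-0.0022,0,-0.0067],"roll": 0,"claw": -1},{"offset": [-0.002,0,-0.0068],"roll": 0,"claw": -1},{"offset": [-0.0018,0,-0.0069],"roll": 0,"claw": -1},{"offset": [-0.0016,0,-0.0069],"roll": 0,"claw": -1}])

```text
clock: 9.1
tool_pos: [0.5362, 0.0296, 0.2404]
orientation: [82.5, 90.0, -84.5]
force: [-1.2, -1.3, 1.6]
opening: 0.0151
```

>>> servo_tool(motion=[{"offset": [0,0,0],"roll": 0,"claw": -1}])

```text
clock: 9.22
tool_pos: [0.5364, 0.0297, 0.2404]
orientation: [154.1, 90.0, -12.9]
force: [-0.9, -3.0, 1.0]
opening: 0.0149
```

```bash
python3 - <<'E'
from g import *
rep([])
s=snap('side','s7.png')
f=s['frame'][190:350,250:430];cv2.imwrite('pics/s7z.png',cv2.resize(f,None,fx=3.7,fy=3.7,interpolation=cv2.INTER_CUBIC))
E
```

```text
t 9.225 tcp [0.5364 0.0297 0.2404] F [-0.92 -3.03  0.98] open 0.014900570243142706 j [ 24.1   7.  -15.5   0.  -67.5 -11.1]
stand xy [-0.0492  0.0008  0.2404]
roll options [-180.    0.]
tool axes
 [[ 0.001  0.225 -0.974]
 [-0.    -0.974 -0.225]
 [-1.     0.    -0.001]]
```

View pics/s7z.png

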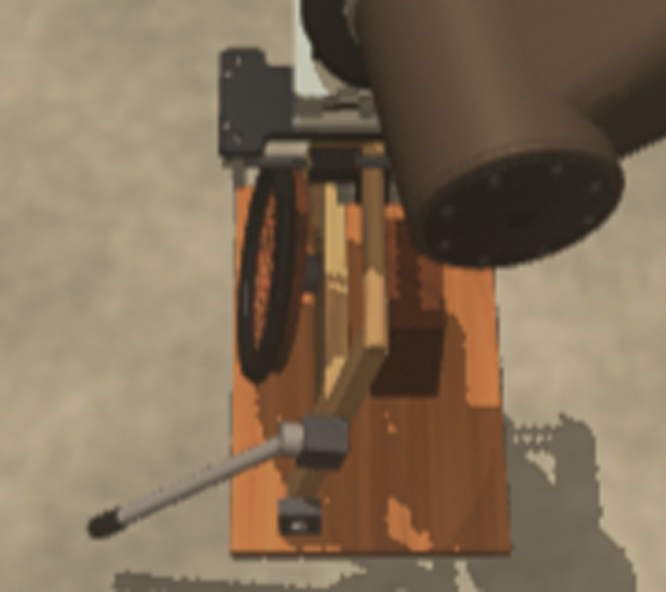

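>>> servo_tool(motion=[{"offset": [-0.0014,0,-0.007],"roll": 0,"claw": -1},{"offset": [-0.0012,0,-0.007],"roll": 0,"claw": -1},{"offset": [-0.001,0,-0.007],"roll": 0,"claw": -1},{"offset": [-0.0007,0,-0.0071],"roll": 0,"claw": -1},{"offset": [-0.0005,0,-0.0071],"roll": 0,"claw": -1},{"offset": [-0.0003,0,-0.0071],"roll": 0,"claw": -1},{"offset": [-0.0001,0,-0.005],"roll": 0,"claw": -1},{"offset": [0,0,-0.002],"roll": 0,"claw": -1},{"offset": [0,0,0],"roll": 0,"claw": -1},{"offset": [0,0,0],"roll": 0,"claw": -1},{"offset": [0,0,0],"roll": 0,"claw": -1}])

```text
clock: 10.65
tool_pos: [0.5834, 0.0406, 0.2455]
orientation: [-5.9, 90.0, -172.9]
force: [0.4, -3.2, -1.6]
opening: 0.0149
```

```bash
python3 - <<'E'
from g import *
rep([])
p[3]=0
s=snap('side','s8.png'); print(proj(s,[tip(p,3.37),fr(p,[0,.129,.235])]))
f=s['frame'][190:350,250:430];cv2.imwrite('pics/s8z.png',cv2.resize(f,None,fx=3.7,fy=3.7,interpolation=cv2.INTER_CUBIC))
s=snap('top','t8.png'); print(proj(s,[tip(p,3.37),fr(p,[0,.129,.235]),fr(p,[0,-.129,.235])]))
f=s['frame'][180:340,200:400];cv2.imwrite('pics/t8z.png',cv2.resize(f,None,fx=3.7,fy=3.7,interpolation=cv2.INTER_CUBIC))
E
```

```text
t 10.65 tcp [0.5834 0.0406 0.2455] F [ 0.42 -3.23 -1.61] open 0.014936751849017438 j [ 23.1  11.4  -9.4  -0.  -69.2 -10.1]
stand xy [-0.0009  0.0009  0.2455]
roll options [-180.    0.]
tool axes
 [[-0.     0.225 -0.974]
 [-0.    -0.974 -0.225]
 [-1.    -0.     0.   ]]
[[275.56973796 336.3271349 ]
 [329.64318453 283.06756688]]
[[233.70965885 227.21399491]
 [240.73280922 260.90349701]
 [351.563076   232.66659165]]
```

View pics/s8z.png

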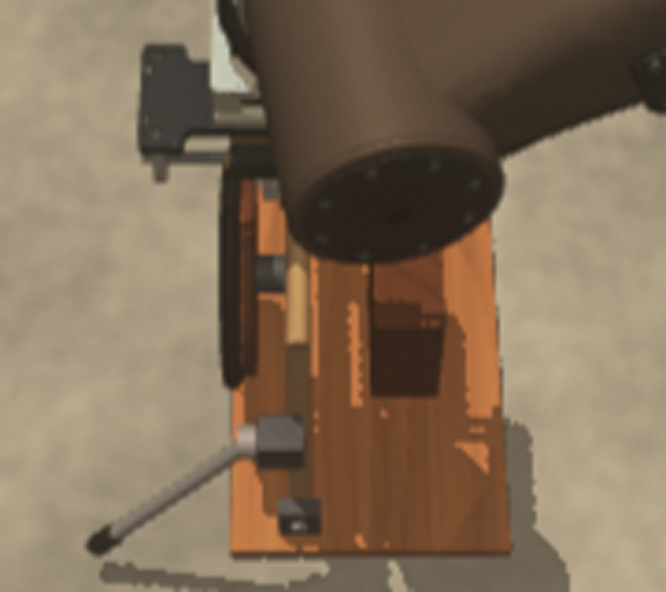

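View pics/t8z.png

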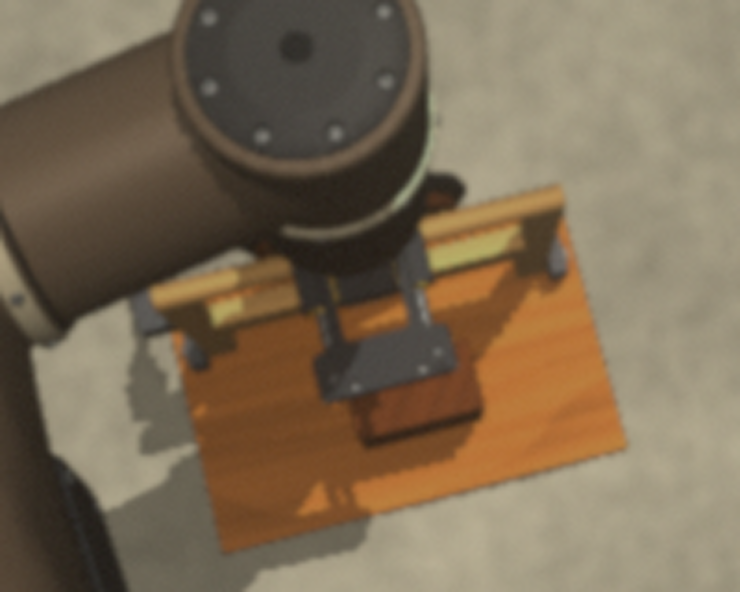

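```bash
python3 - <<'E'
from g import *
s=load('side0.png');t=load('top0.png')
P=[st(p,[0,y,.048]) for y in (.137,-.137)]
print((proj(s,P)-[290,190])*3.7); print((proj(t,P)-[220,210])*4.2)
t=load('t8.png')
print((proj(t,P)-[200,180])*3.7)
print([ (proj(t,[fr([*p[:3],l],[0,y,.235]) for y in (.129,-.129)])-[200,180])*3.7 for l in (-.03,0,.03)])
E
```

```text
[[148.2838734  503.47976917]
 [148.68139323 175.34125617]]
[[131.82511002 266.27511516]
 [543.46071002 160.89684609]]
[[190.13164454 345.57569669]
 [552.76300645 252.74245965]]
[array([[148.18736293, 288.26388234],
       [557.75706434, 184.01905616]]), array([[150.71139411, 299.34293893],
       [560.7833812 , 194.86638911]]), array([[153.30202123, 310.49898752],
       [563.79446577, 205.81048967]])]
```

>>> servo_tool(motion=[{"offset": [0,0,0],"roll": 0,"claw": -1},{"offset": [0,0,0],"roll": 0,"claw": -1},{"offset": [0,0,0],"roll": 0,"claw": -1},{"offset": [0,0,0],"roll": 0,"claw": -1},{"offset": [0,0,0],"roll": 0,"claw": -1},{"offset": [0,0,0],"roll": 0,"claw": -1},{"offset": [0,0,0],"roll": 0,"claw": -1},{"offset": [0,0,0],"roll": 0,"claw": -1}])

```text
clock: 11.75
tool_pos: [0.5836, 0.0407, 0.2455]
orientation: [11.0, 90.0, -156.0]
force: [1.0, -4.7, -2.6]
opening: 0.0148
```

```bash
python3 - <<'E'
from g import *
a=load('top0.png')['frame'].astype(int);s=snap('top','t9.png');b=s['frame'].astype(int)
b8=load('t8.png')['frame'].astype(int)
print(abs(a-b)[215:265,130:190].mean(),abs(a-b)[225:335,460:510].mean(), abs(b8-b)[180:340,200:400].mean())
rep([]); print(ctrl.close_job())
E
```

```text
37.19122222222222 20.886181818181818 1.0827291666666667
t 11.8 tcp [0.5836 0.0407 0.2455] F [ 1.59 -4.49 -3.22] open 0.015058538722489577 j [ 23.1  11.5  -9.4   0.  -69.2 -10.1]
stand xy [-0.0007  0.0009  0.2455]
roll options [-180.    0.]
tool axes
 [[-0.     0.225 -0.974]
 [-0.    -0.974 -0.225]
 [-1.     0.     0.   ]]
the job is handed in; nothing more can be done
None
```

View pics/t9.png

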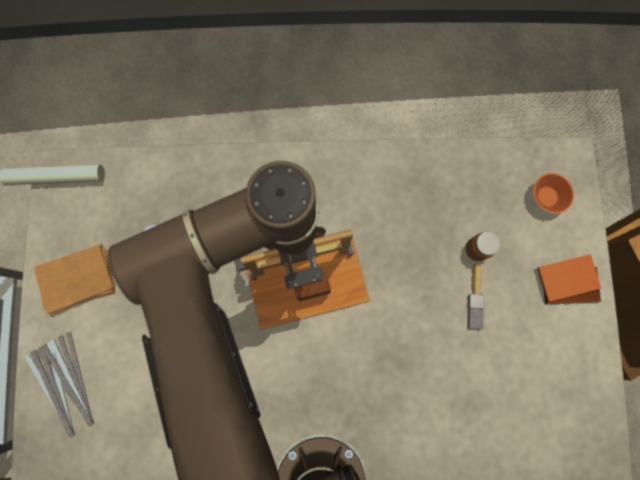

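View pics/s8.png

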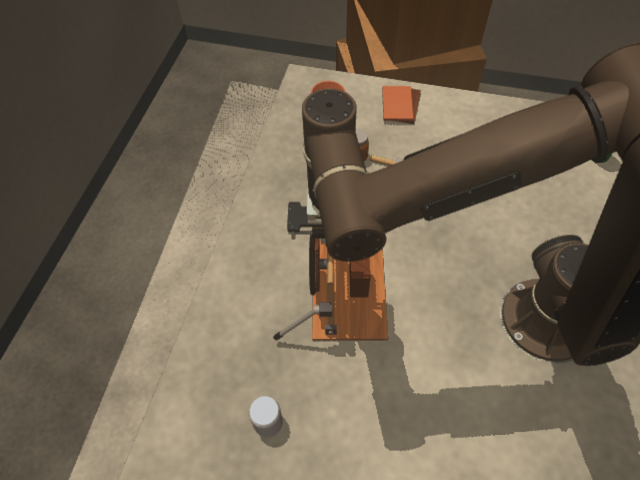

